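Wind up the sample lift to its height marker

ROBOT

A 6-joint arm with a two-finger parallel gripper is mounted at the origin on a cart in front of the work surface, level with it; the furniture and walls round the work are solid. World frame = base frame: x ahead of the robot, y to its left, z up, the work surface at z = 0. Lengths are in m, angles in rad, forces in N, time in s.
With the tool pointing down it reaches from about 0.35 to 0.975 m from the base axis. Payload 4.9 kg.
Tool frame: the origin (TCP) lies on the front face of the gripper's body, between the roots of the fingers; the fingertips stand ctrl.tip_extent ahead of it and the grasp point (between the pads) lies 54 mm ahead of it (ctrl.tip_extent is the distance from the TCP to the fingertips, in m); z points along the fingers, y is the line along which they close (so a half turn about z gives the same grasp; the last joint's range is limited). The gripper opens to 85 mm and grips with 20 to 120 N. Pads are 22 mm wide; open, the fingers measure 114 mm over their backs; the gripper's body (76 mm by 85 mm) begins 54 mm behind the grasp point. The pads swing forward as they close: fully open they stand 13 mm farther back than shut.
Start: joints at [1.027, 0.053, 1.613, -0, 1.476, -0.119], TCP at [0.258, 0.569, 0.304] pointing down, gripper open.
Joint ranges: [-3.01, 3.01], [-1.01, 2.22], [0.06, 2.58], [-1.02, 4.17], [0.09, 2.62], [-3.14, 3.14]. Speed limits (rad/s): [2.57, 2.57, 3.14, 3.14, 3.14, 3.14].

INTERFACE

Orientations are given as a rotation vector (axis times angle).
In Python, from station import ctrl gives the robot as it stands.
- The arm moves only by the tool apply_moves, never from a script. Its argument "rows" is one flat list of numbers, 6 for each row, row after row: the shift along the tool's x, y, z normalised to -1 to 1, where 1 is 0.6 m, then the turn, a rotation vector about the tool's x, y, z normalised to -1 to 1, where 1 is 90 degrees. A call has 1 to 20 rows; each row is the pose to reach, as a shift and turn from the pose commanded when the call began, along the tool's axes at that moment; what a row does not reach only later rows make up. A row lasts 1/10 s, in which the tool goes at most 50 mm and 8.59 degrees, less where a joint would pass 70% of its speed; a pose out of reach is approached as far as the arm can. A call with a number of a shift or a turn outside -1 to 1 is refused whole. A call with a gripper value outside its range is refused whole. "grip" is the opening, from 0 (shut) to 1 (fully open), set as the call begins (left out, the last holds). The fingers move at their own pace and stop on an object; "grip_force" is the grip in N (left out, the last holds). Time passes only in rows, so rows that repeat a pose let the fingers close. It gives the time, the measured TCP pose, the force, the opening and the grip force at its end, in the units of the state.
- ctrl.get_obs(): the state, without advancing time (a new reading comes with each control period).
- ctrl.get_image(name): name is "scene" or "top" or "wrist"; returns (picture, depth): 400x640x3 uint8, blue, green, red; 400x640 float32, m along the optical axis (not along the pixel's ray), 0 where there is no reading.
- ctrl.camera_model(name): a dict with "mtx" (3x3 intrinsics, pixels), "R" (3x3) and "t" (3): a world point X has camera coordinates R X + t; the wrist camera has in their place "tool_from_camera" (4x4, takes a point from camera to tool coordinates, whose origin is the TCP and whose axes are the flange's). Camera axes: x right, y down, z forward; pixel columns grow to the right and rows downward; lengths in m; the calibration is good to about 2 mm. A picture is of the moment at which its call begins: read the wrist's pose just before it. camera_model takes no time and is no camera call.
- ctrl.finish_job(): hands the job in; it is judged then, once.
The state is a dict: "t": time; "q": joint angles; "dq": joint speeds; "effort": joint torques, N m; "tool_pos": TCP position; "tool_rot": TCP orientation; "contact_force": force on the tool from outside, world axes, zero at the start; "wrist_torque": the same for the moment, N m; "opening": finger opening in m; "grip_force": force on a finger pad.
Only numpy, scipy, OpenCV 4.12 (cv2) and the standard library are available. Lean on these libraries where they do the work, as an engineer would, in place of code of your own. Each camera call takes 0.05 s, during which the arm holds its last target. There are 200 camera calls.

TASK

The steel sample on the lift platform must come up to the set working height. Fit the loose crank fully down onto the square end of the lift's screw, then wind it until the top of the platform is level with the top of the pointed height marker beside it. Leave the crank on the screw, keep the sample standing on the platform, and do not move the marker or the things lying around.

Things in the scene. Friction and masses are not known exactly. Their poses are not given: they have to be found in the camera images.
- lift: Fixed aluminium screw lift. Base 150 x 144 x 14 mm; origin under its centre, x from the platform (front) to the column (rear), z up. At x = +45 mm: the screw between two guide rods (y = +-38 mm), under a bridge (32 x 104 mm, top 130 mm high). In front of it the platform, top 50 mm high at the start. Marker post, 125 mm high, at x = -55, y = +62 mm. Only the screw's end is higher.
- drive_seat (a point): Point on the screw's axis on top of its round collar (36 mm across), 136 mm above the worktop, where the crank's underside comes to rest. The frame turns with the screw; z up, x and y square to the flats of the 12 mm square end, which rises 18 mm above this point, then a 6 mm conical nose (top at 24 mm).
- screw (a joint): Turn of the screw in rad, 0 at the start, growing clockwise as seen from above, which raises the platform 15 mm a turn (range -6.2 to 24). It takes about 0.06 N m and stays where it is left; the crank has up to 0.3 rad of free play either way on the square end.
- platform_top (a point): Centre of the platform's flat top (112 x 90 mm, 8 mm thick), where the sample stands; axes as the lift's. It moves only up and down, 15 mm for each turn of the screw.
- marker_tip (a point): Inner tip, on the upper face, of the height marker: a pointed steel blade 4 mm thick on a dark clamp block (18 x 20 x 16 mm) that slides stiffly on the post at the platform's front left corner (+y side). The platform's top must reach the height of this point, 18 to 36 mm above its start.
- crank: Loose bright steel crank, 220 g, upright on its hub. Origin under the hub's centre, z up, x along the arm. Hub 28 x 28 x 40 mm high, sides square to x and y; a 15 mm square socket, 27 mm deep, in its underside fits the square end in any of four directions. Arm along +x, 14 mm wide, 8 to 18 mm up, knob at x = 50 mm. Lift it by the hub's flat y sides, above the arm (18 to 40 mm up).
- crank_grip (a point): Point on the axis of the crank's upright knob, a grey plastic sleeve 18 mm across, from 22 to 74 mm above the hub's underside; the point is 58 mm above the underside, 50 mm along the arm from the hub's axis. The sleeve turns freely on its pin: held, it can be carried round without turning the hand.
- sample_rotor: Turned steel sample, 48 mm across its flange, 37 mm high, loose on the platform; origin at the centre of its underside.
- petri_3: Bystander: clear petri dish, 62 mm across, 15 mm high; origin under its centre.
- gear: Bystander: small gear, 33 mm across, 16 mm high; origin under its centre.
- dust_cap_1: Bystander: black round dust cap, 37 mm across, 14 mm high; origin under its centre.
Not all that is in view belongs to the job. Of the things that look like the crank, the larger one is meant. What is shaped like the sample_rotor but green is not meant.

How it is judged:
By the outcome, as a careful person would: the job done as asked, in the order asked, and still so for the second after the job is handed in, with the robot touching nothing.
It also fails if it takes over 72 s, if anything falls off the work surface, if the arm or the gripper's body presses on something with over 40 N, if the wrist force passes 120 N, or if a joint passes its speed limit or range.

## Working session

There is one attempt and no reset: what is moved stays moved. The work goes in short steps, Python scripts to look and compute and a tool call to move; the robot and the scene stay as the last step left them, time stands still between calls to the robot, and variables do not carry over. Pictures are saved under pics/ and viewed, at most 10 in all, crops included, and the job is handed in when it is done.

Besides the shell and the picture viewer there is one more tool, called after "Emit:" as name(argument=value, ...) on one line, values as JSON. apply_moves: Moves the arm, as the interface text tells. Its arguments: {"type":"object","properties":{"rows":{"type":"array","items":{"type":"number"}},"grip":{"type":"number"},"grip_force":{"type":"number"}},"required":["rows"]}

```bash
mkdir -p pics; ls; cat > h.py <<'E'
import numpy as np, cv2
from scipy.spatial.transform import Rotation as Rn
from station import ctrl
def wp(name,dep,u,v,z=None,obs=None):
    m=ctrl.camera_model(name);K=np.array(m['mtx'])
    ray=np.linalg.inv(K)@np.array([u,v,1.])
    if name=='wrist':
        T=np.array(m['tool_from_camera']);R=Rn.from_rotvec(obs['tool_rot']).as_matrix()
        A=R@T[:3,:3];o=R@T[:3,3]+np.array(obs['tool_pos'])
    else:
        A=np.array(m['R']).T;o=-A@np.array(m['t'])
    if z is None:
        d=dep[int(round(v)),int(round(u))];return o+A@ray*d
    r=A@ray;return o+r*(z-o[2])/r[2]
E
python3 - <<'E'
from h import *
o=ctrl.get_obs();print(o,ctrl.tip_extent)
for n in('scene','top'):
    p,d=ctrl.get_image(n);cv2.imwrite(f'pics/{n}0.png',p);np.save(f'{n}0.npy',d);print(ctrl.camera_model(n))
E
```

```text
pics
{'t': 0.0, 'q': array([ 1.02699344e+00,  5.33701380e-02,  1.61429984e+00,  3.24945805e-05,
        1.47601860e+00, -1.19001905e-01]), 'dq': array([ 0.00086173,  0.00092296, -0.0032084 , -0.00017635,  0.00105714,
        0.00108611]), 'effort': array([-7.11772336e-04, -3.93674898e+01, -3.70174992e+01, -2.16564149e-04,
        7.06241568e-03,  1.18160193e-05]), 'tool_pos': array([0.25733215, 0.56904016, 0.30265115]), 'tool_rot': array([-0.66212413, -3.07029477,  0.0030959 ]), 'contact_force': array([ 1.05233839,  0.24663651, -0.32292474]), 'wrist_torque': array([0.01737967, 0.00156097, 0.01414131]), 'grip_force': 0.0, 'opening': 0.08529875652525656} 0.0726
{'mtx': array([[407.84169019,   0.        , 320.54083569],
       [  0.        , 407.84169019, 197.77511217],
       [  0.        ,   0.        ,   1.        ]]), 'R': array([[ 0.7397093 , -0.67285664,  0.00969996],
       [-0.38417272, -0.43408968, -0.81484812],
       [ 0.55248663,  0.59902428, -0.57959334]]), 't': array([-0.18334235,  0.41049467,  0.44628894])}
{'mtx': array([[505.45673913,   0.        , 323.79087088],
       [  0.        , 505.45673913, 195.54330021],
       [  0.        ,   0.        ,   1.        ]]), 'R': array([[-0.00551057, -0.99996769, -0.00585252],
       [-0.99360367,  0.00613543, -0.11275679],
       [ 0.11278906,  0.00519373, -0.99360538]]), 't': array([0.31560554, 0.50238277, 1.0495756 ])}
```

View pics/top0.png

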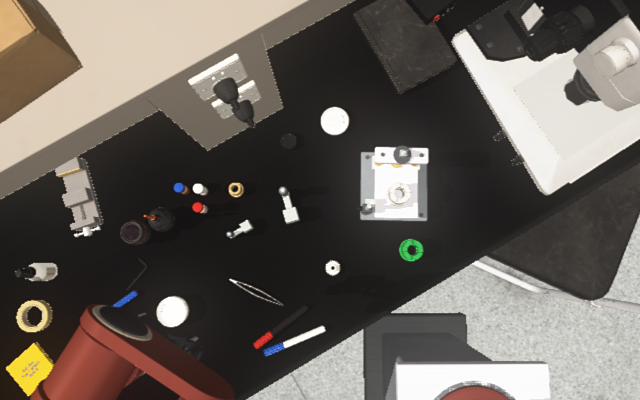

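View pics/scene0.png

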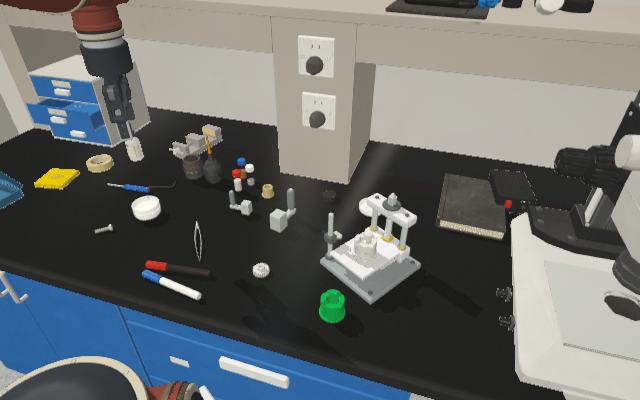

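The top view shows crank-like things at (289,205), which is larger, and (240,230), which is smaller. The lift is at (395,185) with the marker at its front left, around (368,207). The rotor on the platform is at (398,193), and the green lookalike is at (411,250). I choose the crank at (289,205) and will check it in a close crop.

```bash
python3 - <<'E'
from h import *
p=cv2.imread('pics/top0.png')
a=cv2.resize(p[140:240,220:320],None,fx=4,fy=4,interpolation=cv2.INTER_CUBIC)
b=cv2.resize(p[140:240,345:445],None,fx=4,fy=4,interpolation=cv2.INTER_CUBIC)
cv2.imwrite('pics/c1.png',np.hstack([a,b]))
d=np.load('top0.npy')
for n,u,v in [('hub',291,213),('knob',284,191),('small',246,226),('bridgeL',380,153),('bridgeR',424,157),('screw',402,154),('rotor',398,193),('base',425,215)]:
    print(n,wp('top',d,u,v).round(4))
E
```

```text
hub [0.4663 0.3818 0.0416]
knob [0.5086 0.3936 0.0776]
small [0.4401 0.4779 0.0305]
bridgeL [0.5756 0.202  0.1303]
bridgeR [0.5667 0.117  0.1327]
screw [0.5676 0.1636 0.1595]
rotor [0.5059 0.1577 0.0535]
base [0.4621 0.0959 0.0184]
```

View pics/c1.png

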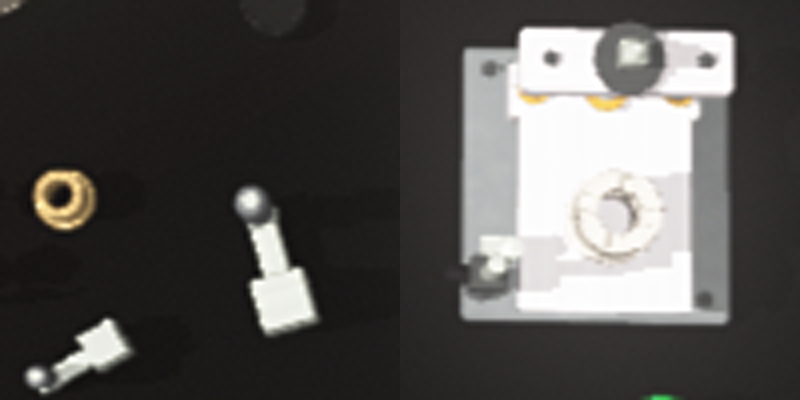

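The crop confirms it: the larger crank has its hub at (291,214) and its knob at (283,191). The screw's collar is at (402,155). Next I'll work out a move to a wrist view over the crank.

```bash
cat >> h.py <<'E'
def down(yaw):  # tool z down, tool x at world angle yaw
    c,s=np.cos(yaw),np.sin(yaw)
    return np.array([[c,s,0],[s,-c,0],[0,0,-1.]])
def row(pos,yaw,obs=None,p0=None,R0=None):
    obs=obs or ctrl.get_obs()
    R0=Rn.from_rotvec(obs['tool_rot']).as_matrix() if R0 is None else R0; p0=obs['tool_pos'] if p0 is None else p0
    best=min((down(yaw+k*np.pi) for k in (0,1)),key=lambda M:Rn.from_matrix(R0.T@M).magnitude())
    r=Rn.from_matrix(R0.T@best).as_rotvec()/(np.pi/2)
    return np.r_[R0.T@(np.array(pos)-p0)/0.6,r].round(4)
E
python3 - <<'E'
from h import *
o=ctrl.get_obs();R=Rn.from_rotvec(o['tool_rot']).as_matrix();print(R.round(4),np.degrees(np.arctan2(R[1,0],R[0,0])))
m=ctrl.camera_model('wrist');print(m)
T=np.array(m['tool_from_camera'])
# crank yaw
print(np.degrees(np.arctan2(0.3936-.3818,.5086-.4663)))
yaw=np.radians(16)
for k in (0,180):
  Rd=down(np.radians(16+k)); 
  print(k,'cam offset world',Rd@T[:3,3],'view',Rd@T[:3,2])
print(row([.466,.382,.25],yaw))
E
```

```text
[[-9.111e-01  4.121e-01 -1.000e-03]
 [ 4.121e-01  9.111e-01 -1.600e-03]
 [ 2.000e-04 -1.800e-03 -1.000e+00]] 155.66163108935862
{'mtx': array([[334.00230142,   0.        , 319.74199027],
       [  0.        , 334.00230142, 196.05575037],
       [  0.        ,   0.        ,   1.        ]]), 'tool_from_camera': array([[ 2.26004740e-04, -9.55045154e-01, -2.96460289e-01,
         7.57618481e-02],
       [ 9.99999974e-01,  2.17326441e-04,  6.22281315e-05,
        -7.85029918e-04],
       [ 4.99798416e-06, -2.96460296e-01,  9.55045179e-01,
        -6.99664370e-02],
       [ 0.00000000e+00,  0.00000000e+00,  0.00000000e+00,
         1.00000000e+00]])}
15.586965922248838
0 cam offset world [0.07261058 0.02163741 0.06996644] view [-0.28495877 -0.08177535 -0.95504518]
180 cam offset world [-0.07261058 -0.02163741  0.06996644] view [ 0.28495877  0.08177535 -0.95504518]
[-0.4454 -0.1406  0.0881 -0.0011 -0.0006 -0.4482]
```

Emit:
apply_moves(rows=[-0.445, -0.141, 0.088, 0, 0, -0.448, -0.445, -0.141, 0.088, 0, 0, -0.448, -0.445, -0.141, 0.088, 0, 0, -0.448, -0.445, -0.141, 0.088, 0, 0, -0.448, -0.445, -0.141, 0.088, 0, 0, -0.448, -0.445, -0.141, 0.088, 0, 0, -0.448, -0.445, -0.141, 0.088, 0, 0, -0.448, -0.445, -0.141, 0.088, 0, 0, -0.448, -0.445, -0.141, 0.088, 0, 0, -0.448, -0.445, -0.141, 0.088, 0, 0, -0.448], grip=1)

```text
t: 1.1
tool_pos: [0.4651, 0.3833, 0.2514]
tool_rot: [-0.44, 3.11, 0.0]
contact_force: [-0.2, 0.4, 0.5]
opening: 0.0854
grip_force: 0.0
```

```bash
python3 - <<'E'
from h import *
import pickle
o=ctrl.get_obs();p,d=ctrl.get_image('wrist');pickle.dump((o,p,d),open('w1.pkl','wb'));print(o['t'],o['tool_pos'],o['tool_rot'],o['dq'].round(3))
cv2.imwrite('pics/w1.png',p)
E
```

```text
1.1 [0.46510759 0.3833354  0.2513738 ] [-4.39523863e-01  3.11045992e+00  4.97459217e-04] [ 0.004 -0.003 -0.    -0.002 -0.001 -0.001]
```

View pics/w1.png

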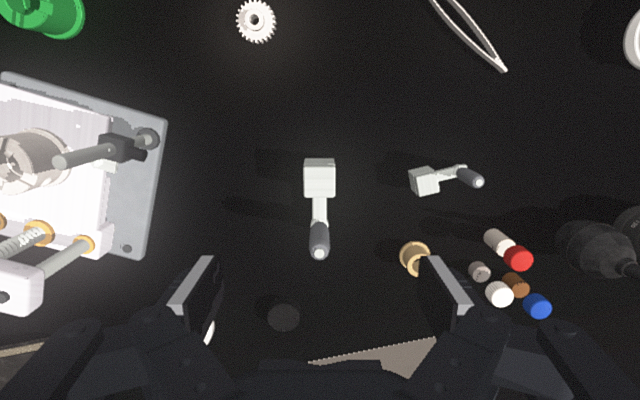

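The wrist view shows the large crank with its hub top around (319,185), its arm pointing straight down the image and its knob top at (319,253). I'll measure the hub's top face from depth.

```bash
cat >> h.py <<'E'
def cloud(o,d):
    m=ctrl.camera_model('wrist');K=np.array(m['mtx']);T=np.array(m['tool_from_camera']);R=Rn.from_rotvec(o['tool_rot']).as_matrix()
    v,u=np.mgrid[0:400,0:640]
    P=np.stack([(u-K[0,2])/K[0,0]*d,(v-K[1,2])/K[1,1]*d,d],-1)
    return (P@T[:3,:3].T+T[:3,3])@R.T+np.array(o['tool_pos'])
E
python3 - <<'E'
from h import *
import pickle
o,p,d=pickle.load(open('w1.pkl','rb'));C=cloud(o,d)
S=C[150:270,290:350].reshape(-1,3)
for lo,hi in((.034,.046),(.070,.085)):
    q=S[(S[:,2]>lo)&(S[:,2]<hi)]
    r=cv2.minAreaRect(q[:,:2].astype(np.float32)*1000);print(len(q),q.mean(0).round(4),np.median(q[:,2]),r)
q=S[(S[:,2]>.036)&(S[:,2]<.046)];np.save('q.npy',q)
print('col edges v=175:', [int(u) for u in np.where(p[175,280:360].mean(-1)>100)[0][[0,-1]]+280])
print('col centres',[(v,np.where(p[v,280:360].mean(-1)>90)[0].mean()+280) for v in range(162,258,8)])
E
```

```text
1106 [0.4673 0.3823 0.0398] 0.03986835530977764 ((481.8890380859375, 386.5962219238281), (64.86526489257812, 27.526708602905273), 16.7474422454834)
283 [0.5108 0.3951 0.0739] 0.07399595465741138 ((511.8987121582031, 395.1598815917969), (14.890727996826172, 15.717493057250977), 39.864559173583984)
col edges v=175: [303, 335]
col centres [(162, np.float64(319.0)), (170, np.float64(319.0)), (178, np.float64(319.0)), (186, np.float64(319.0)), (194, np.float64(319.5)), (202, np.float64(319.0)), (210, np.float64(319.0)), (218, np.float64(319.0)), (226, np.float64(319.6470588235294)), (234, np.float64(321.0)), (242, np.float64(320.0)), (250, np.float64(319.0))]
```

```bash
python3 - <<'E'
from h import *
q=np.load('q.npy');q=q[np.hypot(q[:,0]-.512,q[:,1]-.395)>.025]
r=cv2.minAreaRect(q[:,:2].astype(np.float32)*1000);print(len(q),q.mean(0),r)
print(row([.465,.3815,.096],np.radians(16.2)),'up', row([.465,.3815,.25],np.radians(16.2)))
E
```

```text
993 [0.46380958 0.38132866 0.03983156] ((464.20697021484375, 381.275390625), (27.934648513793945, 27.526708602905273), 16.7474422454834)
[ 1.200e-03 -3.000e-03  2.591e-01  2.000e-04  3.000e-04 -1.200e-03] up [ 0.0011 -0.0029  0.0024  0.0002  0.0003 -0.0012]
```

Emit:
apply_moves(rows=[0.003, -0.003, 0.08, 0, 0, 0, 0.003, -0.003, 0.16, 0, 0, 0, 0.003, -0.003, 0.21, 0, 0, 0, 0.003, -0.003, 0.24, 0, 0, 0, 0.003, -0.003, 0.26, 0, 0, 0, 0.003, -0.003, 0.269, 0, 0, 0, 0.003, -0.003, 0.269, 0, 0, 0, 0.003, -0.003, 0.269, 0, 0, 0])

```text
t: 1.95
tool_pos: [0.4654, 0.3808, 0.0912]
tool_rot: [-0.437, 3.109, 0.002]
contact_force: [-0.8, -0.3, 0.5]
opening: 0.0853
grip_force: 0.0
```

Emit:
apply_moves(rows=[0, 0, 0, 0, 0, 0, 0, 0, 0, 0, 0, 0, 0, 0, 0, 0, 0, 0, 0, 0, 0, 0, 0, 0, 0, 0, 0, 0, 0, 0, 0, 0, 0, 0, 0, 0, 0, 0, 0, 0, 0, 0, 0, 0, 0, 0, 0, 0, 0, 0, 0, 0, 0, 0], grip=0, grip_force=60)

```text
t: 2.85
tool_pos: [0.4652, 0.3804, 0.0904]
tool_rot: [-0.437, 3.11, 0.001]
contact_force: [-1.0, -0.9, 4.8]
opening: 0.0272
grip_force: 60.3
```

Emit:
apply_moves(rows=[0, 0, -0.04, 0, 0, 0, 0, 0, -0.11, 0, 0, 0, 0, 0, -0.19, 0, 0, 0, 0, 0, -0.27, 0, 0, 0, 0, 0, -0.35, 0, 0, 0.03, 0, -0.04, -0.4, 0, 0, 0.06, -0.01, -0.1, -0.4, 0, 0, 0.1, -0.02, -0.17, -0.4, 0, 0, 0.14, -0.025, -0.24, -0.4, 0, 0, 0.18, -0.028, -0.31, -0.4, 0, 0, 0.18, -0.028, -0.36, -0.4, 0, 0, 0.18, -0.028, -0.383, -0.4, 0, 0, 0.18, -0.028, -0.383, -0.4, 0, 0, 0.18, -0.028, -0.383, -0.4, 0, 0, 0.18])

```text
t: 4.25
tool_pos: [0.5437, 0.1644, 0.3288]
tool_rot: [-0.006, -3.14, -0.001]
contact_force: [-0.2, 0.2, -2.1]
opening: 0.0268
grip_force: 59.7
```

```bash
python3 - <<'E'
from h import *
import pickle
o=ctrl.get_obs();p,d=ctrl.get_image('wrist');pickle.dump((o,p,d),open('w2.pkl','wb'));print(o['t'],o['tool_pos'],o['tool_rot'],o['contact_force'],o['opening'])
cv2.imwrite('pics/w2.png',p)
E
```

```text
4.25 [0.54369917 0.16439456 0.32876145] [-5.72146044e-03 -3.13978111e+00 -8.74888030e-04] [-0.19127578  0.19273683 -2.05461411] 0.026799329373355416
```

View pics/w2.png

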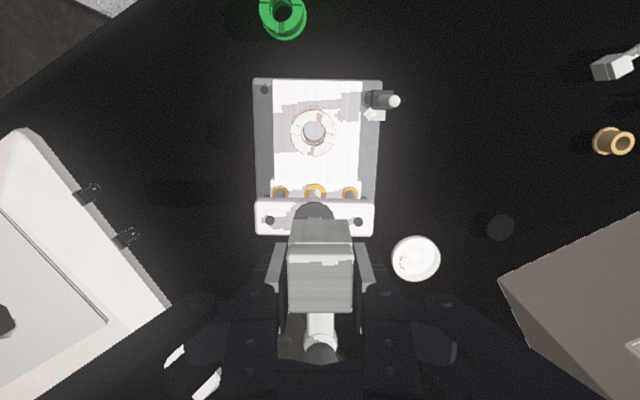

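The hub hides the screw from here; the bridge is at rows 200-235. I'll shift 55 mm rearward to see the screw.

Emit:
apply_moves(rows=[-0.03, 0, 0, 0, 0, 0, -0.07, 0, 0, 0, 0, 0, -0.092, 0, 0, 0, 0, 0, -0.092, 0, 0, 0, 0, 0, -0.092, 0, 0, 0, 0, 0, -0.092, 0, 0, 0, 0, 0])

```text
t: 4.9
tool_pos: [0.5986, 0.1644, 0.3295]
tool_rot: [-0.004, -3.141, -0.0]
contact_force: [-1.6, -0.3, -2.6]
opening: 0.0266
grip_force: 59.7
```

```bash
python3 - <<'E'
from h import *
import pickle
o=ctrl.get_obs();p,d=ctrl.get_image('wrist');pickle.dump((o,p,d),open('w3.pkl','wb'));print(o['t'],o['tool_pos'],o['tool_rot'],o['contact_force'],o['opening'])
C=cloud(o,d)
S=C[100:260,220:400].reshape(-1,3)
for n,lo,hi in(('bridge',.127,.1325),('collar',.134,.1385),('sq',.1525,.1565),('nose',.1565,.163)):
    q=S[(S[:,2]>lo)&(S[:,2]<hi)&(S[:,0]>.5)&(S[:,0]<.62)]
    if len(q)>4:print(n,len(q),q.mean(0).round(4),cv2.minAreaRect(q[:,:2].astype(np.float32)*1000),[x.round(4) for x in (q.min(0),q.max(0))])
a=p[100:220,240:400]
cv2.imwrite('pics/w3.png',np.vstack([cv2.resize(a,None,fx=5,fy=5,interpolation=cv2.INTER_CUBIC)]))
E
```

```text
4.9 [0.59859376 0.1643902  0.32953644] [-4.12950726e-03 -3.14095355e+00 -1.16540611e-04] [-1.62958301 -0.26145594 -2.58846704] 0.02656736429830217
bridge 3122 [0.5715 0.1584 0.1298] ((572.3680419921875, 158.27125549316406), (103.32920837402344, 31.698379516601562), 88.73125457763672) [array([0.5558, 0.1067, 0.127 ]), array([0.5885, 0.21  , 0.1325])]
collar 1242 [0.5715 0.1581 0.136 ] ((572.0933837890625, 157.4807891845703), (73.04689025878906, 35.241416931152344), 66.44703674316406) [array([0.5549, 0.1174, 0.134 ]), array([0.59  , 0.1977, 0.1384])]
sq 132 [0.5715 0.1586 0.1546] ((572.4281616210938, 158.34359741210938), (11.274564743041992, 11.738680839538574), 89.83992767333984) [array([0.5666, 0.1527, 0.1527]), array([0.5783, 0.164 , 0.1565])]
nose 120 [0.5721 0.1582 0.1587] ((572.413330078125, 157.8860321044922), (9.511791229248047, 8.844547271728516), 29.289794921875) [array([0.5677, 0.1537, 0.1565]), array([0.5767, 0.1632, 0.1613])]
```

View pics/w3.png

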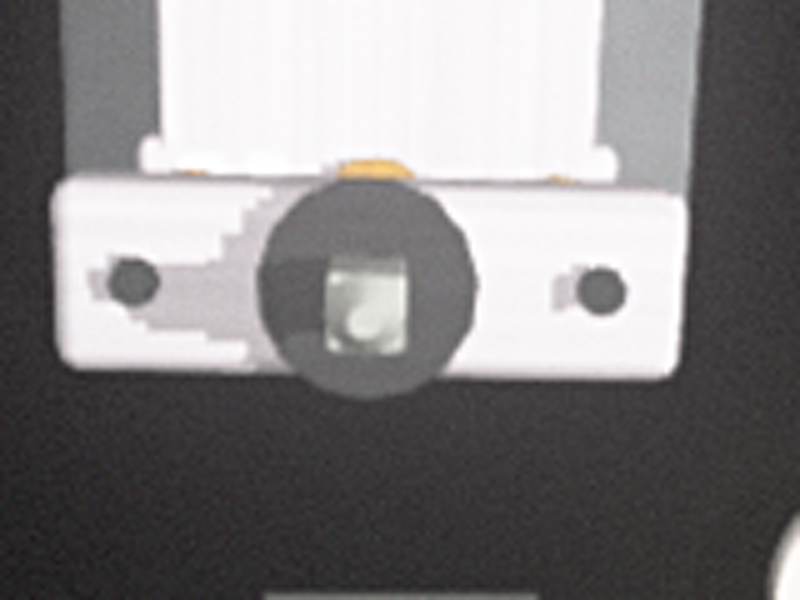

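```bash
python3 - <<'E'
from h import *
import pickle
o,p,d=pickle.load(open('w3.pkl','rb'));C=cloud(o,d)-o['tool_pos']
R=Rn.from_rotvec(o['tool_rot']).as_matrix();Q=C@R
S=Q[200:400,285:355].reshape(-1,3)
print(np.histogram(S[:,2],bins=np.arange(0.0,.12,.01)))
for lo,hi in ((.042,.058),):
    q=S[(S[:,2]>lo)&(S[:,2]<hi)&(abs(S[:,0])<.02)&(abs(S[:,1])<.0165)];print(len(q),q.mean(0),np.median(q[:,2]),q.min(0),q.max(0),cv2.minAreaRect(q[:,:2].astype(np.float32)*1000))
q=S[(S[:,2]>.005)&(S[:,2]<.035)&(abs(S[:,1])<.0165)];print('knob',len(q),q.mean(0) if len(q) else 0)
q=S[(S[:,2]>.042)&(S[:,2]<.1)&(S[:,0]>.008)];print('front',q.min(0),q.max(0))
for z in (.136,.154):print(wp('top',None,402.3,155,z))
print(wp('top',None,402.3+.3,152.9,.16))
t=np.load('top0.npy')
E
```

```text
(array([   6,    0,    0,   19,  981, 4054,  903, 1472,  416,    3,    0]), array([0.  , 0.01, 0.02, 0.03, 0.04, 0.05, 0.06, 0.07, 0.08, 0.09, 0.1 ,
       0.11]))
4515 [ 0.00250804 -0.0007686   0.0507344 ] 0.05054393416404916 [-0.01404299 -0.01538603  0.04203028] [0.01474649 0.0137693  0.05799267] ((0.4606199264526367, -0.9352006912231445), (28.759899139404297, 29.14626693725586), 0.6856033205986023)
knob 0 0
front [ 0.00800263 -0.01624894  0.04443283] [0.01490449 0.01476645 0.09012167]
[0.57024828 0.15951913 0.136     ]
[0.56674806 0.1622702  0.154     ]
[0.56960977 0.16252774 0.16      ]
```

Emit:
apply_moves(rows=[0.01, -0.003, 0.03, 0, 0, 0, 0.025, -0.007, 0.07, 0, 0, 0, 0.038, -0.01, 0.1, 0, 0, 0, 0.0427, -0.0115, 0.115, 0, 0, 0, 0.0427, -0.0115, 0.12, 0, 0, 0, 0.0427, -0.0115, 0.12, 0, 0, 0, 0.0427, -0.0115, 0.12, 0, 0, 0])

```text
t: 5.65
tool_pos: [0.5745, 0.1569, 0.2593]
tool_rot: [0.006, 3.139, 0.001]
contact_force: [0.9, 0.3, -2.2]
opening: 0.027
grip_force: 59.7
```

Emit:
apply_moves(rows=[0.0025, 0.001, 0.005, 0, 0, 0, 0.0025, 0.001, 0.01, 0, 0, 0, 0.0025, 0.001, 0.015, 0, 0, 0, 0.0025, 0.001, 0.02, 0, 0, 0, 0.0025, 0.001, 0.025, 0, 0, 0, 0.0025, 0.001, 0.03, 0, 0, 0, 0.0025, 0.001, 0.03, 0, 0, 0])

```text
t: 6.35
tool_pos: [0.572, 0.1576, 0.239]
tool_rot: [-0.006, -3.141, -0.001]
contact_force: [-0.3, 1.7, -3.5]
opening: 0.0269
grip_force: 59.8
```

Emit:
apply_moves(rows=[0, 0, 0.005, 0, 0, 0, 0, 0, 0.01, 0, 0, 0, 0, 0, 0.015, 0, 0, 0, 0, 0, 0.018, 0, 0, 0, 0, 0, 0.02, 0, 0, 0, 0, 0, 0.021, 0, 0, 0, 0, 0, 0.021, 0, 0, 0])

```text
t: 7.05
tool_pos: [0.5722, 0.1576, 0.2271]
tool_rot: [0.006, 3.141, 0.001]
contact_force: [-0.2, 3.5, -1.6]
opening: 0.0269
grip_force: 59.9
```

Emit:
apply_moves(rows=[0, 0, 0.002, 0, 0, 0, 0, 0, 0.002, 0, 0, 0, 0, 0, 0.002, 0, 0, 0, 0, 0, 0.002, 0, 0, 0, 0, 0, 0.002, 0, 0, 0, 0, 0, 0.002, 0, 0, 0, 0, 0, -0.05, 0, 0, 0, 0, 0, -0.12, 0, 0, 0, 0, 0, -0.15, 0, 0, 0, 0, 0, -0.15, 0, 0, 0, 0, 0, -0.15, 0, 0, 0], grip=1)

```text
t: 8.15
tool_pos: [0.5721, 0.1574, 0.3167]
tool_rot: [-0.006, -3.141, 0.0]
contact_force: [-0.2, 0.1, -0.6]
opening: 0.0855
grip_force: 0.0
```

```bash
python3 - <<'E'
from h import *
import pickle
o=ctrl.get_obs();p,d=ctrl.get_image('wrist');pickle.dump((o,p,d),open('w4.pkl','wb'));print(o['t'],o['tool_pos'],o['tool_rot'],o['contact_force'],o['opening'])
cv2.imwrite('pics/w4.png',p)
C=cloud(o,d);S=C[100:380,250:400].reshape(-1,3)
S=S[(abs(S[:,0]-.585)<.08)&(abs(S[:,1]-.158)<.07)]
for n,lo,hi in(('hub',.171,.182),('knob',.205,.22)):
    q=S[(S[:,2]>lo)&(S[:,2]<hi)];q=q[(q[:,0]<.6)] if n=='hub' else q
    if len(q)>4: print(n,len(q),q.mean(0).round(4),np.median(q[:,2]).round(4),cv2.minAreaRect(q[:,:2].astype(np.float32)*1000))
E
```

```text
8.15 [0.57209817 0.15735001 0.3166964 ] [-6.00263725e-03 -3.14146659e+00  1.48860059e-04] [-0.24816957  0.12771101 -0.58264547] 0.08551033364441589
hub 1654 [0.5709 0.1571 0.1757] 0.1758 ((571.718505859375, 157.12994384765625), (28.01772117614746, 27.777931213378906), 89.59940338134766)
knob 515 [0.6199 0.1569 0.2095] 0.2097 ((621.4244384765625, 156.9537811279297), (15.899701118469238, 15.72548770904541), 1.1647675037384033)
```

View pics/w4.png

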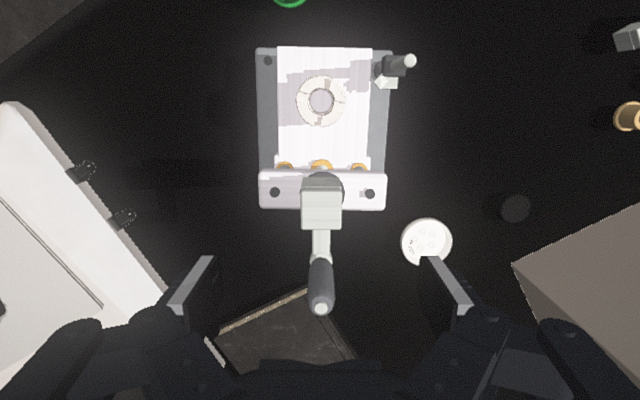

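Image w4 shows the crank seated: hub top at (321,208), with depth z 0.1758 against an expected 0.176, and the knob at (321,305). The marker is near (388,75). I'll measure the marker and platform heights now.

```bash
python3 - <<'E'
from h import *
import pickle
for f in ('w1','w2','w3','w4'):
    o,p,d=pickle.load(open(f+'.pkl','rb'));C=cloud(o,d)
    X,Y,Z=C[...,0],C[...,1],C[...,2]
    pl=(abs(X-.50)<.04)&(abs(Y-.135)<.02)&(Z>.045)&(Z<.056)
    print(f,'plat',pl.sum(),np.median(Z[pl]) if pl.any() else None)
    m=(abs(X-.47)<.035)&(Y>.17)&(Y<.235)&(Z>.056)&(Z<.12)&(d>0)
    print(' hist',np.histogram(Z[m],bins=np.arange(.056,.122,.004))[0])
    v,u=np.where(m); 
    if f!='w1':
      print(' bbox',u.min(),u.max(),v.min(),v.max())
      b=m&(Y<.2095)
      print('  tip side', b.sum(), np.percentile(Z[b],[5,50,95]).round(4), 'Ymin',Y[m].min(), [ (yy.round(3),np.median(Z[m&(abs(Y-yy)<.002)]).round(4),int((m&(abs(Y-yy)<.002)).sum())) for yy in np.arange(.19,.232,.004)])
o,p,d=pickle.load(open('w4.pkl','rb'))
a=cv2.resize(p[45:105,360:425],None,fx=6,fy=6,interpolation=cv2.INTER_CUBIC)
o,p,d=pickle.load(open('w1.pkl','rb'))
b=cv2.resize(p[100:200,30:170],None,fx=3.6,fy=3.6,interpolation=cv2.INTER_CUBIC)[:360,:400]
cv2.imwrite('pics/mk.png',np.hstack([a,cv2.resize(b,(400,360))]))
E
```

```text
w1 plat 1575 0.050044109517175694
 hist [ 42 106 133 458 576 176 184 324  89  59  62  62  65  70  69  81]
w2 plat 2422 0.05005826418471429
 hist [  6   9   8 216 282  12  12 105  32  10   9   9  12  10  11  12]
 bbox 326 393 90 134
  tip side 171 [0.0697 0.0868 0.0887] Ymin 0.17003593909147324 [(np.float64(0.19), np.float64(nan), 0), (np.float64(0.194), np.float64(nan), 0), (np.float64(0.198), np.float64(nan), 0), (np.float64(0.202), np.float64(nan), 0), (np.float64(0.206), np.float64(0.071), 17), (np.float64(0.21), np.float64(0.0713), 53), (np.float64(0.214), np.float64(0.0723), 156), (np.float64(0.218), np.float64(0.0749), 209), (np.float64(0.222), np.float64(0.073), 98), (np.float64(0.226), np.float64(0.0733), 57), (np.float64(0.23), np.float64(0.0739), 27)]
w3 plat 2762 0.05003004621911644
 hist [  1  10  16 275 328  19  24 134  43  11  14  16  13  18  17  16]
 bbox 327 398 23 72
  tip side 204 [0.0704 0.0868 0.0883] Ymin 0.17022647034994107 [(np.float64(0.19), np.float64(nan), 0), (np.float64(0.194), np.float64(nan), 0), (np.float64(0.198), np.float64(nan), 0), (np.float64(0.202), np.float64(nan), 0), (np.float64(0.206), np.float64(0.0711), 25), (np.float64(0.21), np.float64(0.0713), 58), (np.float64(0.214), np.float64(0.0724), 178), (np.float64(0.218), np.float64(0.0749), 247), (np.float64(0.222), np.float64(0.0736), 142), (np.float64(0.226), np.float64(0.073), 70), (np.float64(0.23), np.float64(0.074), 48)]
w4 plat 2814 0.050066048606947466
 hist [  2   9  17 234 338  14  31 132  34  12  15  14  15  15  20  18]
 bbox 335 407 55 103
  tip side 198 [0.0709 0.0868 0.0883] Ymin 0.1700001580741918 [(np.float64(0.19), np.float64(nan), 0), (np.float64(0.194), np.float64(nan), 0), (np.float64(0.198), np.float64(nan), 0), (np.float64(0.202), np.float64(nan), 0), (np.float64(0.206), np.float64(0.0713), 19), (np.float64(0.21), np.float64(0.0715), 61), (np.float64(0.214), np.float64(0.0724), 186), (np.float64(0.218), np.float64(0.0756), 267), (np.float64(0.222), np.float64(0.0737), 117), (np.float64(0.226), np.float64(0.0728), 68), (np.float64(0.23), np.float64(0.0739), 33)]
  return _methods._mean(a, axis=axis, dtype=dtype,
  ret = ret.dtype.type(ret / rcount)
```

View pics/mk.png

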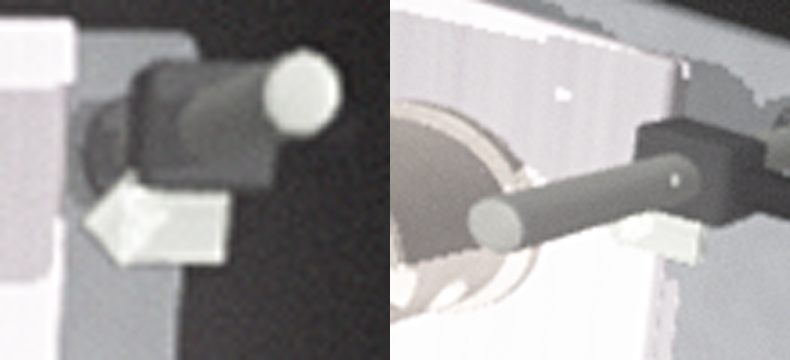

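The crop shows the pointed blade in w4 at px (374–398, 75–89), with its tip at (374.5,82). The dark clamp block sits beside it.

```bash
python3 - <<'E'
from h import *
import pickle
for f in ('w2','w3','w4'):
    o,p,d=pickle.load(open(f+'.pkl','rb'));C=cloud(o,d)
    X,Y,Z=C[...,0],C[...,1],C[...,2]
    m=(abs(X-.47)<.04)&(Y>.195)&(Y<.24)&(Z>.060)&(Z<.08)&(p.min(-1)>140)
    v,u=np.where(m);print(f,m.sum(),u.min(),u.max(),v.min(),v.max(),np.percentile(Z[m],[5,25,50,75,95]).round(4),X[m].min(),X[m].max(),Y[m].min(),Y[m].max())
    A=np.c_[X[m]-X[m].mean(),Y[m]-.2065,np.ones(m.sum())];g=np.linalg.lstsq(A,Z[m],rcond=None)[0];print(g, np.median(Z[m&(Y<.214)]))
    # platform reference near marker
    q=(abs(X-.485)<.015)&(Y>.185)&(Y<.2)&(abs(Z-.05)<.006);print(' plat near',q.sum(),np.median(Z[q]) if q.any() else 0)
E
```

```text
w2 243 362 400 95 120 [0.0697 0.0708 0.0713 0.0719 0.0728] 0.4697754098529644 0.49274894934907976 0.20462222524962612 0.2397162664500233
[ 0.03016872 -0.0090573   0.07133225] 0.07117931435751826
 plat near 443 0.05002338108193283
w3 283 364 389 44 59 [0.0695 0.0707 0.0712 0.0718 0.0726] 0.48062715641017095 0.4933826296813172 0.20444618033755746 0.22818280760715146
[-0.04613186  0.00056146  0.07111411] 0.0712600202350126
 plat near 525 0.05001136366651143
w4 269 373 397 74 89 [0.0702 0.0709 0.0714 0.0719 0.0727] 0.48055740528428037 0.49327410574662456 0.20458701031184076 0.22616820698078116
[-0.01547127  0.00441232  0.07132167] 0.07141049106470726
 plat near 522 0.05008287126598132
```

Emit:
apply_moves(rows=[-0.03, 0, 0, 0, 0, 0, -0.07, -0.001, 0.01, 0, 0, 0, -0.082, -0.001, 0.03, 0, 0, 0, -0.082, -0.001, 0.06, 0, 0, 0, -0.082, -0.001, 0.09, 0, 0, 0, -0.082, -0.001, 0.1045, 0, 0, 0, -0.082, -0.001, 0.1045, 0, 0, 0, -0.082, -0.001, 0.1045, 0, 0, 0])

```text
t: 9.0
tool_pos: [0.6211, 0.1567, 0.2544]
tool_rot: [-0.006, -3.141, 0.0]
contact_force: [-0.3, -0.4, 0.4]
opening: 0.0855
grip_force: 0.0
```

Emit:
apply_moves(rows=[0, 0, 0, 0, 0, 0, 0, 0, 0, 0, 0, 0, 0, 0, 0, 0, 0, 0, 0, 0, 0, 0, 0, 0, 0, 0, 0, 0, 0, 0, 0, 0, 0, 0, 0, 0, 0, 0, 0, 0, 0, 0, 0, 0, 0, 0, 0, 0, 0, 0, 0, 0, 0, 0], grip=0, grip_force=40)

```text
t: 9.9
tool_pos: [0.6216, 0.1566, 0.2548]
tool_rot: [0.006, 3.141, 0.0]
contact_force: [1.3, -0.9, 2.6]
opening: 0.0165
grip_force: 39.0
```

```bash
python3 - <<'E'
from h import *
o=ctrl.get_obs();print(o['t'],o['tool_pos'],o['tool_rot'],o['contact_force'],o['opening'],o['grip_force'])
# clockwise from phase 0 about centre 50mm toward -x; tool x=-world x, tool y=+world y
for n0 in (0,20):
  L=[]
  for k in range(1,21):
    a=np.radians(-18*k); L.append((round((50-50*np.cos(a))/600,4),round(50*np.sin(a)/600,4)))
print(L)
E
```

```text
9.9 [0.62163887 0.15659909 0.25476896] [5.98050000e-03 3.14079709e+00 1.21939163e-04] [ 1.27347659 -0.85576421  2.6199497 ] 0.016454560001486207 39.02965854853392
[(np.float64(0.0041), np.float64(-0.0258)), (np.float64(0.0159), np.float64(-0.049)), (np.float64(0.0344), np.float64(-0.0674)), (np.float64(0.0576), np.float64(-0.0793)), (np.float64(0.0833), np.float64(-0.0833)), (np.float64(0.1091), np.float64(-0.0793)), (np.float64(0.1323), np.float64(-0.0674)), (np.float64(0.1508), np.float64(-0.049)), (np.float64(0.1626), np.float64(-0.0258)), (np.float64(0.1667), np.float64(-0.0)), (np.float64(0.1626), np.float64(0.0258)), (np.float64(0.1508), np.float64(0.049)), (np.float64(0.1323), np.float64(0.0674)), (np.float64(0.1091), np.float64(0.0793)), (np.float64(0.0833), np.float64(0.0833)), (np.float64(0.0576), np.float64(0.0793)), (np.float64(0.0344), np.float64(0.0674)), (np.float64(0.0159), np.float64(0.049)), (np.float64(0.0041), np.float64(0.0258)), (np.float64(0.0), np.float64(0.0))]
```

Emit:
apply_moves(rows=[0.001, -0.013, 0, 0, 0, 0, 0.0041, -0.0258, 0, 0, 0, 0, 0.0091, -0.0378, 0, 0, 0, 0, 0.0159, -0.049, 0, 0, 0, 0, 0.0244, -0.0589, 0, 0, 0, 0, 0.0344, -0.0674, 0, 0, 0, 0, 0.0455, -0.0742, 0, 0, 0, 0, 0.0576, -0.0793, 0, 0, 0, 0, 0.0703, -0.0823, 0, 0, 0, 0, 0.0833, -0.0833, 0, 0, 0, 0])

```text
t: 10.9
tool_pos: [0.5708, 0.1078, 0.2542]
tool_rot: [0.006, 3.14, 0.006]
contact_force: [1.1, 8.3, -0.5]
opening: 0.0166
grip_force: 39.4
```

Emit:
apply_moves(rows=[0.013, 0.001, 0, 0, 0, 0, 0.0257, 0.0041, 0, 0, 0, 0, 0.0377, 0.009, 0, 0, 0, 0, 0.0488, 0.0158, 0, 0, 0, 0, 0.0587, 0.0243, 0, 0, 0, 0, 0.0672, 0.0342, 0, 0, 0, 0, 0.074, 0.0453, 0, 0, 0, 0, 0.0789, 0.0574, 0, 0, 0, 0, 0.082, 0.07, 0, 0, 0, 0, 0.083, 0.083, 0, 0, 0, 0, 0.082, 0.096, 0, 0, 0, 0, 0.0789, 0.1086, 0, 0, 0, 0, 0.074, 0.1207, 0, 0, 0, 0, 0.0672, 0.1318, 0, 0, 0, 0, 0.0587, 0.1417, 0, 0, 0, 0, 0.0488, 0.1501, 0, 0, 0, 0, 0.0377, 0.157, 0, 0, 0, 0, 0.0257, 0.1619, 0, 0, 0, 0, 0.013, 0.165, 0, 0, 0, 0, 0, 0.166, 0, 0, 0, 0])

```text
t: 12.9
tool_pos: [0.5718, 0.2086, 0.255]
tool_rot: [-0.004, -3.141, -0.006]
contact_force: [-1.2, 3.9, 4.2]
opening: 0.0166
grip_force: 39.7
```

Emit:
apply_moves(rows=[-0.013, -0.001, 0, 0, 0, 0, -0.0257, -0.0041, 0, 0, 0, 0, -0.0377, -0.009, 0, 0, 0, 0, -0.0488, -0.0158, 0, 0, 0, 0, -0.0587, -0.0243, 0, 0, 0, 0, -0.0672, -0.0342, 0, 0, 0, 0, -0.074, -0.0453, 0, 0, 0, 0, -0.0789, -0.0574, 0, 0, 0, 0, -0.082, -0.07, 0, 0, 0, 0, -0.083, -0.083, 0, 0, 0, 0, -0.082, -0.096, 0, 0, 0, 0, -0.0789, -0.1086, 0, 0, 0, 0, -0.074, -0.1207, 0, 0, 0, 0, -0.0672, -0.1318, 0, 0, 0, 0, -0.0587, -0.1417, 0, 0, 0, 0, -0.0488, -0.1501, 0, 0, 0, 0, -0.0377, -0.157, 0, 0, 0, 0, -0.0257, -0.1619, 0, 0, 0, 0, -0.013, -0.165, 0, 0, 0, 0, 0, -0.166, 0, 0, 0, 0])

```text
t: 14.9
tool_pos: [0.5702, 0.1078, 0.2541]
tool_rot: [-0.006, -3.141, -0.006]
contact_force: [1.4, 7.6, 3.5]
opening: 0.0163
grip_force: 40.0
```

```bash
cat > plat.py <<'E'
from h import *
import pickle,sys
o=ctrl.get_obs();p,d=ctrl.get_image('wrist');pickle.dump((o,p,d),open(sys.argv[1]+'.pkl','wb'));cv2.imwrite(f'pics/{sys.argv[1]}.png',p)
C=cloud(o,d);X,Y,Z=C[...,0],C[...,1],C[...,2]
m=(abs(X-.50)<.05)&(abs(Y-.135)<.025)&(Z>.046)&(Z<.085)
h,e=np.histogram(Z[m],bins=np.arange(.046,.086,.001));i=h.argmax();q=m&(abs(Z-e[i]-.0005)<.0015)
print(o['t'],o['tool_pos'],'plat',h.max(),np.median(Z[q]))
m=(abs(X-.485)<.02)&(Y>.200)&(Y<.222)&(Z>.060)&(Z<.085)&(p.min(-1)>140);print('marker',m.sum(),np.median(Z[m]) if m.any() else 0)
E
python3 plat.py w5
```

```text
14.9 [0.57023453 0.10783864 0.25407862] plat 2956 0.0678188107392488
marker 691 0.0688874089441274
```

Emit:
apply_moves(rows=[0.013, 0.001, 0, 0, 0, 0, 0.0257, 0.0041, 0, 0, 0, 0, 0.0377, 0.009, 0, 0, 0, 0, 0.0488, 0.0158, 0, 0, 0, 0, 0.0587, 0.0243, 0, 0, 0, 0, 0.0672, 0.0342, 0, 0, 0, 0, 0.074, 0.0453, 0, 0, 0, 0, 0.0789, 0.0574, 0, 0, 0, 0, 0.082, 0.07, 0, 0, 0, 0, 0.082, 0.07, 0, 0, 0, 0, 0.082, 0.07, 0, 0, 0, 0])

```text
t: 16.05
tool_pos: [0.522, 0.1491, 0.2542]
tool_rot: [-0.006, -3.141, -0.0]
contact_force: [2.6, 0.9, 2.6]
opening: 0.0165
grip_force: 39.6
```

```bash
python3 plat.py w6; python3 - <<'E'
from h import *
p=cv2.imread('pics/w6.png');cv2.imwrite('pics/w6v.png',p)
E
```

```text
16.05 [0.5219521  0.14912717 0.25423128] plat 2315 0.07116799338053731
marker 624 0.07113972130504262
```

View pics/w6v.png

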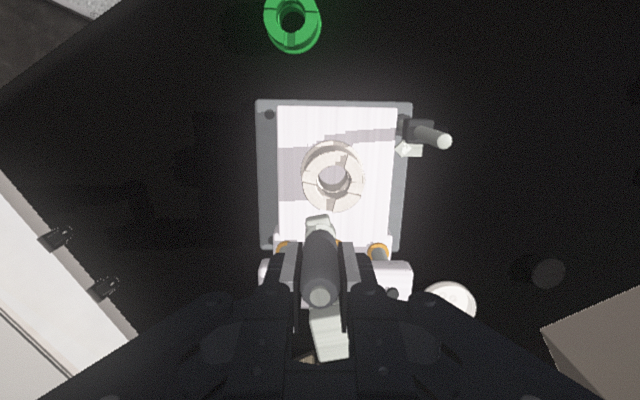

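The crank is held and the rotor stands on the platform at (333,177). The blade is at (396–424, 140–157). I'll compare the two heights more closely.

```bash
python3 - <<'E'
from h import *
import pickle
o,p,d=pickle.load(open('w6.pkl','rb'));C=cloud(o,d)
for n,(a,b,c,e) in dict(blade=(145,154,402,418),platR=(145,175,365,385),platall=(110,135,285,385),platnear=(140,160,375,390)).items():
    z=C[a:b,c:e,2];print(n,np.median(z).round(5),z.mean().round(5),z.std().round(5),z.size)
for f,(a,b,c,e) in dict(w4=(77,87,380,395),w3=(46,57,370,386)).items():
    o,p,d=pickle.load(open(f+'.pkl','rb'));z=cloud(o,d)[a:b,c:e,2];print(f,np.median(z).round(5),z.std().round(5))
E
```

```text
blade 0.07138 0.07131 0.00074 144
platR 0.07111 0.07196 0.01461 600
platall 0.07114 0.07135 0.00719 2500
platnear 0.07117 0.07203 0.0146 300
w4 0.0714 0.05081
w3 0.07131 0.00087
```

Emit:
apply_moves(rows=[0.0003, 0.0035, 0, 0, 0, 0, 0.0006, 0.0073, 0, 0, 0, 0, 0.0006, 0.0073, 0, 0, 0, 0, 0.0006, 0.0073, 0, 0, 0, 0, 0.0006, 0.0073, 0, 0, 0, 0])

```text
t: 16.6
tool_pos: [0.5216, 0.1532, 0.2543]
tool_rot: [-0.006, -3.141, 0.001]
contact_force: [-1.8, -0.8, 6.1]
opening: 0.0162
grip_force: 39.8
```

```bash
python3 plat.py w7; python3 - <<'E'
from h import *
import pickle
o,p,d=pickle.load(open('w7.pkl','rb'));C=cloud(o,d)
for n,(a,b,c,e) in dict(blade=(142,150,402,418),platall=(110,130,285,385)).items():
    z=C[a:b,c:e,2];print(n,np.median(z).round(5))
E
```

```text
16.6 [0.52162826 0.15323218 0.25433904] plat 2517 0.07131926812602105
marker 622 0.07127102746909734
blade 0.07175
platall 0.07134
```

Emit:
apply_moves(rows=[0, 0, 0, 0, 0, 0, 0, 0, 0, 0, 0, 0, 0, 0, 0, 0, 0, 0, 0, 0, 0, 0, 0, 0, 0, 0, 0, 0, 0, 0, 0, 0, -0.03, 0, 0, 0, 0, 0, -0.1, 0, 0, 0, -0.05, 0, -0.16, 0, 0, 0, -0.12, 0, -0.18, 0, 0, 0, -0.16, 0, -0.18, 0, 0, 0, -0.16, 0, -0.18, 0, 0, 0, -0.16, 0, -0.18, 0, 0, 0], grip=1)

```text
t: 17.85
tool_pos: [0.6178, 0.1529, 0.3615]
tool_rot: [-0.006, -3.14, 0.0]
contact_force: [-0.2, -0.6, -0.1]
opening: 0.0852
grip_force: 0.0
```

```bash
python3 plat.py w8; python3 - <<'E'
from h import *
import pickle
o,p,d=pickle.load(open('w8.pkl','rb'));C=cloud(o,d);X,Y,Z=C[...,0],C[...,1],C[...,2]
m=(abs(X-.572)<.012)&(abs(Y-.157)<.012)&(Z>.165)&(Z<.185);print('hub',np.median(Z[m]),m.sum())
m=(abs(X-.487)<.008)&(Y>.2075)&(Y<.225)&(Z>.060)&(Z<.085)&(p.min(-1)>140);print('blade',np.median(Z[m]),m.sum(),o['opening'],o['contact_force'])
E
```

```text
17.85 [0.61775883 0.15294516 0.36152919] plat 1424 0.0713936594541732
marker 418 0.07128225854263393
hub 0.1760508492207569 1007
blade 0.07137227331188667 219 0.08523574444027512 [-0.15939896 -0.6234506  -0.13512256]
```

View pics/w8.png

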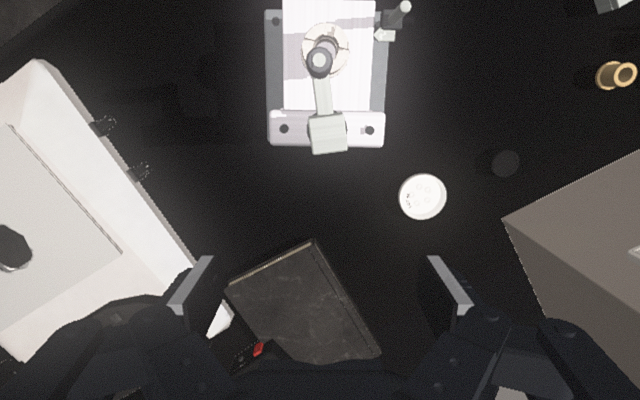

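The crank is still seated with its hub top at (328,133), z 0.176. The platform is at 71.4 mm and the blade at 71.4 mm. The rotor stands at (325,48), and the gripper is clear.

```bash
python3 -c "
from station import ctrl
print(ctrl.finish_job())"
```

```text
the job is handed in; nothing more can be done
None
```

I handed the job in with the crank fully seated on the screw and the platform top measured level with the marker (both 71.4 mm), the sample still standing on the platform, the gripper clear, and about 18 s of the 72 s used.

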